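# Snap the cover plate down flush on a reference block box

## Task

Fit the loose aluminium cover plate in the nest of the blue reference-block box: hook its two tabs under the steel keeper bar, then press the other end down until both orange catches have snapped out over it and it sits level on its ledge all round. Press firmly but no harder than a firm push of the thumb, and leave the micrometer, the marker and the little case where they are.

Things in the scene. Friction and masses are not known exactly. Their poses are not given: they have to be found in the camera images.
- cover_plate: Loose aluminium plate, 120 (x) x 100 (y) x 6 mm, 0.22 kg; starts flat on the bench, rib up. Origin: centre of its underside, z up through the rib. On top a black grip rib, 50 (x) x 20 (y) mm, reaching from z = 6 to z = 28 mm. Two tabs 4 mm thick, 18 mm wide, centred at y = +-30 mm, stick out of the -x edge from x = -60 to x = -72 mm, flush with the underside
- block_box: Blue box, 181 (x) x 138 (y) mm, walls to z = 36 mm, fixed to the bench, a round and an oblong steel block inside. Origin: centre of its underside, z up. A grey nest frame stands in it, locked beforehand at an unknown height: find it by touch. The plate belongs in the mouth of the nest, origin near box x = y = 0, tabs at the box's -x end
- mouth (a point): box x = y = 0, z = 34 mm: height of the nest's ledge at its lowest; the real ledge is 0 to 8 mm higher. The plate lies flat on this ledge, which runs round inside the mouth, 10 mm wide (at the -x end 21 mm, x = -73 to -52). Inner faces of the mouth above it: x = -73 and +61.5, y = +-53.5 mm; the nest's rim is 6 mm above the ledge
- keeper_end (a point): box x = -85, y = 0, z = 36 mm, top of the box's -x wall. The nest's steel keeper bar lies above it across the -x end, x = -85 to -62 mm, 9 to 14 mm above the ledge: 9 mm is free below it for the tabs. The plate cannot go in flat: its tabs go under the bar with its other end raised by about 12 degrees
- catch_end (a point): box x = +85, y = 0, z = 36 mm, top of the box's +x wall. Here the nest has two dark catch housings, 22 mm square, centred at x = 74, y = +-32 mm, tops 24 mm above the ledge. Orange noses reach in to x = 56 mm, undersides 8 mm above the ledge, ramps above them rising at 60 degrees to 20 mm above the ledge
- tab_left (a point): lower edge of the tip of the plate's tab at plate y = +30 mm (plate x = -72, z = 0)
- tab_right (a point): lower edge of the tip of the tab at plate y = -30 mm (plate x = -72, z = 0)
- corner_left (a point): lower corner of the plate at plate x = +60, y = +50, z = 0 mm
- corner_right (a point): lower corner of the plate at plate x = +60, y = -50, z = 0 mm
- catch_left (a joint): orange sprung catch at box y = +32 mm, in m: 0 = fully out, grows to 0.009 as the plate pushes it back along box +x; about 6 to 10 N on the plate's edge takes it past the nose, and it returns to 0 when the plate has snapped in below it
- catch_right (a joint): the same catch at box y = -32 mm
- micrometer: bystander: green micrometer lying flat, 45 x 142 x 17 mm; origin at its underside
- marker_a: bystander: red and white marker lying flat, 135 mm long, 17 mm thick; origin at its underside
- indenter_case: bystander: small closed red and black case, 38 x 56 x 22 mm; origin at its underside

How it is judged:
By the outcome, as a careful person would: the job done as asked, in the order asked, and still so for the second after the job is handed in, with the robot touching nothing.
It also fails if it takes over 54 s, if anything falls off the work surface, if the arm or the gripper's body presses on something with over 40 N, if the wrist force passes 120 N, or if a joint passes its speed limit or range.

## Robot

A 6-joint arm with a two-finger parallel gripper is mounted at the origin on a cart in front of the work surface, level with it; the furniture and walls round the work are solid. World frame = base frame: x ahead of the robot, y to its left, z up, the work surface at z = 0. Lengths are in m, angles in rad, forces in N, time in s.
With the tool pointing down it reaches from about 0.4 to 0.825 m from the base axis. Payload 7 kg.
Tool frame: the origin (TCP) lies at the very end of the fingers, on their centre line; the grasp point (between the pads) lies 19 mm behind it (arm.grasp_offset is the distance from the TCP to the grasp point, in m); z points along the fingers, y is the line along which they close (so a half turn about z gives the same grasp; the last joint's range is limited). The gripper opens to 88 mm and grips with 3 to 60 N. Pads are 19 mm wide; open, the fingers measure 130 mm over their backs; the gripper's body (78 mm by 193 mm) begins 47 mm behind the grasp point.
Start: joints at [1.59, 0.359, 0.012, 0, -1.224, -0.288], TCP at [0.179, 0.651, 0.227] pointing down, gripper open.
Joint ranges: [-3.07, 3.07], [-1.43, 2.12], [-1.02, 1.25], [-3.03, 1.67], [-3.05, -0], [-3.03, 3.03]. Speed limits (rad/s): [2.39, 2.39, 3.01, 3.14, 3.14, 3.14].

## Interface

Orientations are given as [roll, pitch, yaw] about the fixed x, y, z axes, in that order (R = Rz(yaw) Ry(pitch) Rx(roll)).
In Python, from station import get_state, cams, arm, nets gives the robot as it stands.
- The arm moves only by the shell command python3 -m creep 'ROWS' [FORCE]. ROWS is a JSON object of lists of equal length, an entry for each row: "translation": the shift along the world's x, y, z in mm, a list of three; "spin": the turn about the world's z in rad; "gripper": the opening, from 0 (shut) to 1 (fully open). In form: {"translation": [[dx, dy, dz], ...], "spin": [spin, ...], "gripper": [gripper, ...]}. A call has 1 to 8 rows; each row shifts and turns the commanded pose from where the row before left it; what a row does not reach is not made up. A row lasts 1/10 s, in which the tool goes at most 50 mm and 8.59 degrees, less where a joint would pass 70% of its speed; a pose out of reach is approached as far as the arm can. A call is refused whole if a number of a shift passes 50 or a number of a turn 0.15, either way. A call with a gripper value outside its range is refused whole. The fingers move at their own pace and stop on an object; FORCE is the grip in N (left out, the last holds). Time passes only in rows, so rows that do not move let the fingers close. It gives the time, the measured TCP pose, the force, the opening and the grip force at its end, in the units of the state.
- get_state(): the state, without advancing time (a new reading comes with each control period).
- cams.grab_frame(name): name is "scene" or "top"; returns a dict with "img" (384x512x3 uint8, red, green, blue), "mtx" (3x3 intrinsics, pixels), "D" ([k1, k2, p1, p2, k3] as OpenCV has them; the pictures are not rectified), "R" (3x3) and "t" (3): a world point X has camera coordinates R X + t. Camera axes: x right, y down, z forward; pixel columns grow to the right and rows downward; lengths in m; the calibration is good to about 2 mm. A picture is of the moment at which its call begins. There is no depth.
- arm.job_done(): hands the job in; it is judged then, once.
Trained networks look in the newest picture that a camera, given by its name, has taken for a name from the list of things; names that differ only in an ending like _2 or _b are one class to them, and where a whole thing is asked for, a point or a joint stands for the part that bears it (a point fixed in the world has none). Each returns a list of dicts, best first, with "confidence" (0 to 1); they miss things now and then, are a little off and sometimes report something else, mostly with a low value. They report only what shows in the picture. A call takes as long as a camera call.
- nets.search_frame(camera, label): "centre" ([x, y, z] in m, in world coordinates, good to about 4 mm: the middle of the surface that is visible of it).
- nets.pinpoint(camera, label): "centre" ([x, y, z] in m, in world coordinates, good to about 4 mm: a listed point, or the origin of a listed thing).
The state is a dict: "t": time; "q": joint angles; "qd": joint speeds; "joint_efforts": joint torques, N m; "eef_pos": TCP position; "ee_rot": TCP orientation; "force": force on the tool from outside, world axes, zero at the start; "moment": the same for the moment, N m; "width": finger opening in m; "gripper_force": force on a finger pad.
Only numpy, scipy, OpenCV 4.12 (cv2) and the standard library are available. Lean on these libraries where they do the work, as an engineer would, in place of code of your own. Each camera call takes 0.05 s, during which the arm holds its last target. There are 200 camera calls.

## Working session

There is one attempt and no reset: what is moved stays moved. The work goes in short steps, Python scripts to look and compute and a shell command to move; the robot and the scene stay as the last step left them, time stands still between calls to the robot, and variables do not carry over. Pictures are saved under pics/ and viewed, at most 10 in all, crops included, and the job is handed in when it is done.

```bash
mkdir -p pics; ls
python3 - <<'E'
from station import get_state,cams,arm,nets
import cv2,numpy as np
s=get_state();print(s['t'],s['eef_pos'],s['ee_rot'],s['force'],s['width'],arm.grasp_offset)
for c in ['scene','top']:
    f=cams.grab_frame(c);cv2.imwrite(f'pics/{c}0.png',f['img'][:,:,::-1])
    for l in ['cover_plate','block_box','mouth','keeper_end','catch_end','tab_left','tab_right','corner_left','corner_right','micrometer','marker_a','indenter_case']:
        r=nets.pinpoint(c,l);print(c,l,[(np.round(x['centre'],4).tolist(),round(x['confidence'],2)) for x in r[:2]])
E
```

```text
pics
0.0 [0.17916181 0.65026312 0.22560482] [ 3.13989713e+00 -1.42177357e-04 -2.68950658e-01] [-0.38269828  0.45636016  0.10175363] 0.08740842801187658 0.0188
scene cover_plate [([0.5829, 0.0112, 0.0009], 0.71)]
scene block_box [([0.5616, 0.2959, 0.0002], 0.72)]
scene mouth [([0.5646, 0.2972, 0.0318], 0.86), ([0.5781, 0.0116, 0.0002], 0.64)]
scene keeper_end [([0.4824, 0.3163, 0.037], 0.61), ([0.637, 0.0607, -0.0004], 0.2)]
scene catch_end [([0.6444, 0.273, 0.0347], 0.88), ([0.5063, -0.0191, 0.0015], 0.37)]
scene tab_left [([0.5063, 0.0383, -0.002], 0.95), ([0.512, -0.0228, -0.0007], 0.51)]
scene tab_right [([0.5094, -0.0219, 0.0001], 0.78)]
scene corner_left [([0.638, 0.0609, -0.0016], 0.87)]
scene corner_right [([0.6432, -0.0369, 0.0005], 0.72)]
scene micrometer [([0.5925, 0.5353, -0.0002], 0.76), ([0.479, 0.3164, 0.0393], 0.26)]
scene marker_a [([0.4716, 0.5413, 0.0037], 0.71), ([0.6456, 0.2725, 0.0356], 0.63)]
scene indenter_case [([0.4839, -0.1935, 0.0005], 0.82)]
top cover_plate [([0.5855, 0.012, 0.001], 0.94)]
top block_box [([0.5636, 0.2947, 0.0024], 0.58)]
top mouth [([0.5578, 0.2957, 0.036], 0.59)]
top keeper_end [([0.478, 0.3189, 0.0359], 0.67)]
top catch_end [([0.6441, 0.2694, 0.034], 0.78), ([0.5594, 0.2945, 0.0384], 0.34)]
top tab_left [([0.5066, 0.0361, 0.0018], 0.56)]
top tab_right [([0.5169, -0.022, 0.0001], 0.75)]
top corner_left [([0.6378, 0.0646, 0.0049], 0.9), ([0.5807, 0.0156, 0.0027], 0.62)]
top corner_right [([0.6427, -0.0346, -0.0007], 0.63)]
top micrometer []
top marker_a []
top indenter_case [([0.4817, -0.1953, 0.0023], 0.85)]
```

View pics/scene0.png

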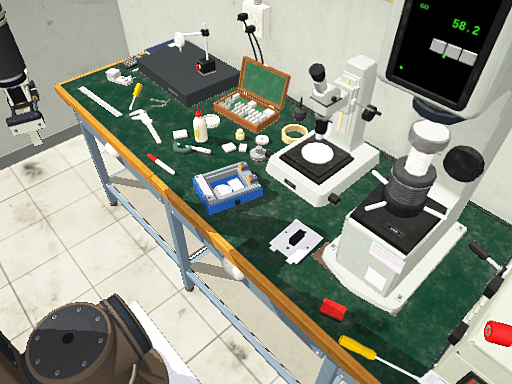

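View pics/top0.png

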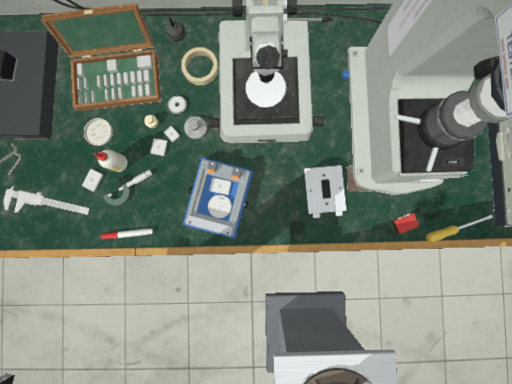

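The scene view shows the blue box around (228,187) and the plate around (297,240), with its black rib up. In the top view the box is at (217,197), the plate at (325,191), and its tabs point towards the robot. I'll refine both poses by repeated detections and a model overlay.

```bash
cat > h.py <<'E'
from station import get_state,cams,arm,nets
import cv2,numpy as np
from scipy.optimize import least_squares
def proj(f,P):
    return cv2.projectPoints(np.array(P,float).reshape(-1,3),cv2.Rodrigues(np.array(f['R']))[0],np.array(f['t'],float),np.array(f['mtx']),np.array(f['D'],float))[0].reshape(-1,2)
def w(pose,P):
    x,y,a=pose;P=np.array(P,float);c,s=np.cos(a),np.sin(a)
    return np.c_[x+c*P[:,0]-s*P[:,1],y+s*P[:,0]+c*P[:,1],P[:,2]]
def fit(model,x0,cs=('scene','top'),n=4,tol=.015):
    A=[];B=[]
    for c in cs:
        for i in range(n):
            cams.grab_frame(c)
            for l,m in model.items():
                for r in nets.pinpoint(c,l)[:1]:
                    if r['confidence']>.4 and np.linalg.norm(w(x0,[m])[0]-r['centre'])<tol: A.append(m);B.append(r['centre'])
    B=np.array(B);A=np.array(A)
    s=least_squares(lambda p:(w(p,A)-B)[:,:2].ravel(),x0,loss='soft_l1',f_scale=.003)
    return s.x,np.sqrt((s.fun**2).mean()),len(A)
PL=dict(cover_plate=[0,0,0],tab_left=[-.072,.03,0],tab_right=[-.072,-.03,0],corner_left=[.06,.05,0],corner_right=[.06,-.05,0])
BX=dict(block_box=[0,0,0],mouth=[0,0,.034],keeper_end=[-.085,0,.036],catch_end=[.085,0,.036])
E
python3 - <<'E'
from h import *
p=fit(PL,[.584,.0115,.05],n=2);b=fit(BX,[.562,.296,-.277],n=2);print(p,b,get_state()['t'])
o=[]
for c in ['scene','top']:
    f=cams.grab_frame(c)
    P=w(p[0],[[-.06,-.05,.006],[.06,-.05,.006],[.06,.05,.006],[-.06,.05,.006]])
    R=w(p[0],[[-.025,-.01,.028],[.025,-.01,.028],[.025,.01,.028],[-.025,.01,.028]])
    B=w(b[0],[[-.0905,-.069,.036],[.0905,-.069,.036],[.0905,.069,.036],[-.0905,.069,.036]])
    im=f['img'][:,:,::-1]
    for Q in [np.r_[P,R],B]:
        q=proj(f,Q);ce=q.mean(0);k=6
        x0,y0=(ce-32).astype(int)
        cr=cv2.resize(im[y0:y0+64,x0:x0+64],None,fx=k,fy=k,interpolation=cv2.INTER_CUBIC)
        z=((q-[x0,y0]+.5)*k).astype(int)
        for i in range(0,len(z),4): cv2.polylines(cr,[z[i:i+4]],True,(0,0,255),1)
        o.append(cr)
cv2.imwrite('pics/ov.png',np.vstack([np.hstack(o[:2]),np.hstack(o[2:])])[:,:][:768])
im=cv2.imread('pics/ov.png');cv2.imwrite('pics/ov.png',cv2.resize(im,(600,600)))
E
```

```text
(array([0.5818919 , 0.01204823, 0.0799479 ]), np.float64(0.00239987538188814), 19) (array([ 0.56252236,  0.29527387, -0.29076405]), np.float64(0.0017930526821433928), 16) 3.5
```

View pics/ov.png

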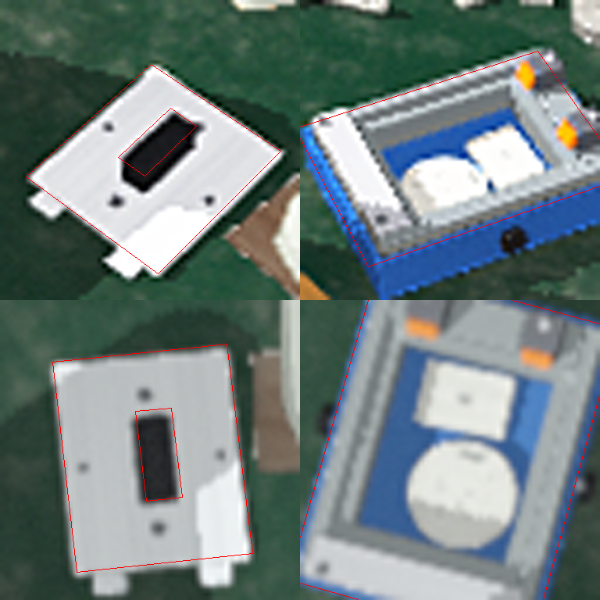

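The overlays match in both views: plate edges and tabs, box walls, and keeper bar at the -x end. Next I'll touch the keeper bar with shut fingers to get the ledge height.

```bash
python3 -m creep '{"translation":[[31,-33,0],[31,-33,0],[31,-33,0],[31,-33,0],[31,-33,0],[31,-33,0],[31,-33,0],[31,-33,0]],"spin":[0,0,0,0,0,0,0,0],"gripper":[0,0,0,0,0,0,0,0]}' 10
python3 -m creep '{"translation":[[31,-33,-20],[32,-36,-30],[0,0,-45],[0,0,-40],[0,0,-10],[0,0,0],[0,0,0],[0,0,0]],"spin":[-0.02,0,0,0,0,0,0,0],"gripper":[0,0,0,0,0,0,0,0]}'
```

```text
t: 4.4
eef_pos: [0.4283, 0.3853, 0.2269]
ee_rot: [-3.141, -0.0, -0.268]
force: [0.4, 1.5, 0.6]
width: 0.0292
gripper_force: 0.0
t: 5.2
eef_pos: [0.4873, 0.3235, 0.0874]
ee_rot: [-3.138, -0.002, -0.288]
force: [-0.9, 0.2, 0.7]
width: 0.0004
gripper_force: 0.0
```

```bash
python3 -m creep '{"translation":[[5,-7,-20],[0,0,-6],[0,0,-3],[0,0,-3],[0,0,0]],"spin":[0,0,0,0,0],"gripper":[0,0,0,0,0]}'
```

```text
t: 5.7
eef_pos: [0.4916, 0.3155, 0.0536]
ee_rot: [-3.141, -0.0, -0.288]
force: [0.4, 0.3, 0.1]
width: 0.0007
gripper_force: 0.0
```

```bash
python3 -m creep '{"translation":[[0,0,-1],[0,0,-1],[0,0,0]],"spin":[0,0,0],"gripper":[0,0,0]}'
python3 -m creep '{"translation":[[0,0,-1],[0,0,-1],[0,0,0]],"spin":[0,0,0],"gripper":[0,0,0]}'
```

```text
t: 6.0
eef_pos: [0.4917, 0.3156, 0.0534]
ee_rot: [-3.14, -0.001, -0.288]
force: [-5.9, -0.9, 14.9]
width: 0.0001
gripper_force: 8.1
t: 6.3
eef_pos: [0.4918, 0.3156, 0.0533]
ee_rot: [-3.14, -0.002, -0.287]
force: [-12.5, -3.8, 33.3]
width: 0.0004
gripper_force: 16.4
```

```bash
python3 -m creep '{"translation":[[0,0,45],[0,-20,25],[15,-46,0],[15,-46,0],[15,-46,0],[15,-46,0],[15,-46,0],[15,-40,0]],"spin":[0,0,0.12,0.12,0.12,0,0,0],"gripper":[0.5,0.5,0.5,0.5,0.5,0.5,0.5,0.5]}' 10
python3 -m creep '{"translation":[[16,-12,-20],[0,0,-40],[0,0,0],[0,0,0]],"spin":[0,0,0,0],"gripper":[0.5,0.5,0.5,0.5]}'
```

```text
t: 7.1
eef_pos: [0.5819, 0.023, 0.1198]
ee_rot: [-3.141, -0.001, 0.071]
force: [0.8, 0.2, 0.5]
width: 0.0438
gripper_force: 0.0
t: 7.5
eef_pos: [0.5971, 0.0129, 0.0593]
ee_rot: [3.141, 0.002, 0.072]
force: [-0.0, 0.9, 0.2]
width: 0.0436
gripper_force: 0.0
```

```bash
python3 -m creep '{"translation":[[0,0,-30],[0,0,-15],[0,0,-3],[0,0,0],[0,0,0],[0,0,0],[0,0,0],[0,0,0]],"spin":[0.008,0,0,0,0,0,0,0],"gripper":[0.5,0.5,0.5,0,0,0,0,0]}' 8
python3 -m creep '{"translation":[[0,0,0],[0,0,5],[0,0,15],[0,0,20],[0,0,20],[0,0,20],[0,0,0],[0,0,0]],"spin":[0,0,0,0,0,0,0,0],"gripper":[0,0,0,0,0,0,0,0]}' 6
python3 - <<'E'
from h import *
o=[]
for c,n in [('scene','s1'),('top','t1')]:
    f=cams.grab_frame(c);q=proj(f,[get_state()['eef_pos']])[0];x0,y0=np.maximum((q-45).astype(int),0)
    o.append(cv2.resize(f['img'][y0:y0+90,x0:x0+90,::-1],(400,400),interpolation=cv2.INTER_CUBIC))
    for l in ['tab_left','tab_right','corner_left','corner_right']:
        print(c,l,[(np.round(x['centre'],4).tolist(),round(x['confidence'],2)) for x in nets.pinpoint(c,l)[:1]])
cv2.imwrite('pics/lift.png',np.hstack(o))
E
```

```text
t: 8.3
eef_pos: [0.5982, 0.0133, 0.0123]
ee_rot: [-3.141, -0.002, 0.079]
force: [-2.7, 1.3, 7.1]
width: 0.0205
gripper_force: 8.0
t: 9.1
eef_pos: [0.5972, 0.013, 0.091]
ee_rot: [-3.141, -0.0, 0.079]
force: [0.0, -0.2, -2.8]
width: 0.0202
gripper_force: 6.0
scene tab_left [([0.5048, 0.035, 0.0744], 0.78)]
scene tab_right [([0.5093, -0.0236, 0.0745], 0.59)]
scene corner_left [([0.635, 0.0588, 0.0817], 0.66)]
scene corner_right [([0.5812, 0.0095, 0.0793], 0.64)]
top tab_left [([0.5059, 0.0313, 0.0735], 0.64)]
top tab_right [([0.5114, -0.0224, 0.073], 0.69)]
top corner_left []
top corner_right []
```

View pics/lift.png

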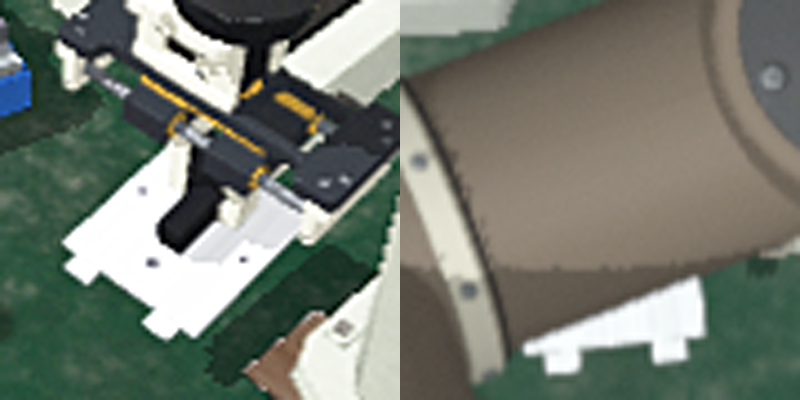

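The scene crop shows the plate held by the +x end of its rib, tabs at (80,265) and (165,325). It is lifted and tilted only slightly (tab height ≈ 74 mm, corner ≈ 82 mm). I'll lower it near the bench and lighten the grip so it swings tabs-down.

```bash
python3 -m creep '{"translation":[[0,0,-20],[0,0,-20],[0,0,-10],[0,0,0],[0,0,0],[0,0,0],[0,0,0]],"spin":[0,0,0,0,0,0,0],"gripper":[0,0,0,0,0,0,0]}' 3
cat > look.py <<'E'
from h import *
import sys
s=get_state();print('t',s['t'],s['eef_pos'].round(4))
A=[]
for i in range(3):
    cams.grab_frame('scene');r=[]
    for l in ['tab_left','tab_right','corner_left','corner_right']:
        q=nets.pinpoint('scene',l)[:1];r+=[np.round(q[0]['centre'],4)*1000 if q else [0,0,0]]
    A.append(r)
print(np.median(A,0))
E
python3 look.py
```

```text
t: 10.3
eef_pos: [0.598, 0.0132, 0.042]
ee_rot: [-3.141, -0.001, 0.079]
force: [-0.0, 0.7, -2.4]
width: 0.0199
gripper_force: 3.0
t 10.3 [0.598  0.0132 0.042 ]
[[ 5.166e+02  3.520e+01 -1.100e+00]
 [ 5.206e+02 -2.200e+01 -3.000e-01]
 [ 6.411e+02  6.160e+01  3.720e+01]
 [ 6.542e+02 -3.150e+01  4.060e+01]]
```

```bash
python3 -m creep '{"translation":[[0,0,-3],[0,0,-3],[0,0,-3],[0,0,0],[0,0,0]],"spin":[0,0,0,0,0],"gripper":[0,0,0,0,0]}' 3
python3 -m creep '{"translation":[[0,0,0],[0,0,0],[0,0,0],[0,0,2],[0,0,15],[0,0,25],[0,0,30],[0,0,0]],"spin":[0,0,0,0,0,0,0,0],"gripper":[0,0,0,0,0,0,0,0]}' 20
python3 look.py
```

```text
t: 11.55
eef_pos: [0.597, 0.0129, 0.0317]
ee_rot: [3.141, 0.001, 0.079]
force: [0.5, 0.1, -2.9]
width: 0.0199
gripper_force: 3.0
t: 12.35
eef_pos: [0.6003, 0.0135, 0.1087]
ee_rot: [-3.141, -0.007, 0.08]
force: [0.9, 0.8, -1.7]
width: 0.0196
gripper_force: 20.0
t 12.35 [0.6003 0.0135 0.1087]
[[511.6  34.2  72. ]
 [516.5 -23.8  75.6]
 [639.5  61.4  95. ]
 [650.7 -32.8  96.3]]
```

```bash
python3 -m creep '{"translation":[[0,0,-40],[0,0,-28],[0,0,-2],[0,0,0]],"spin":[0,0,0,0],"gripper":[0,0,0,0]}' 20
python3 -m creep '{"translation":[[0,0,-2],[0,0,-2],[0,0,0]],"spin":[0,0,0],"gripper":[0,0,0]}'
```

```text
t: 13.5
eef_pos: [0.5975, 0.0128, 0.0341]
ee_rot: [3.141, 0.001, 0.08]
force: [0.9, 0.7, -1.5]
width: 0.0198
gripper_force: 20.0
t: 13.8
eef_pos: [0.5983, 0.0133, 0.0312]
ee_rot: [-3.141, -0.002, 0.079]
force: [1.0, 1.8, -1.6]
width: 0.0198
gripper_force: 20.0
```

```bash
python3 -m creep '{"translation":[[0,0,-2],[0,0,-2],[0,0,0]],"spin":[0,0,0],"gripper":[0,0,0]}'
```

```text
t: 14.1
eef_pos: [0.5978, 0.0131, 0.0263]
ee_rot: [-3.142, -0.001, 0.079]
force: [1.2, -0.5, -0.2]
width: 0.0197
gripper_force: 20.0
```

Run:
```python
from h import *
f=cams.grab_frame('scene');q=proj(f,[get_state()['eef_pos']])[0];x0,y0=np.maximum((q-45).astype(int),0)
print(get_state()['force'],get_state()['eef_pos'],q)
cv2.imwrite('pics/touch.png',cv2.resize(f['img'][y0:y0+80,x0-10:x0+80,::-1],(720,640)[:2] and (675,600),interpolation=cv2.INTER_CUBIC))
```

```text
[1.14699704 0.60117143 0.44554072] [0.59779196 0.01312924 0.02634459] [299.66139384 231.79375884]
```

View pics/touch.png

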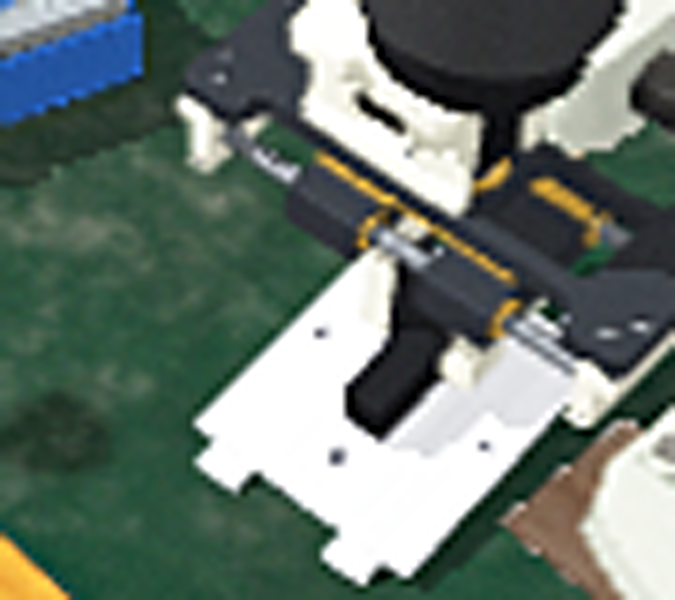

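The crop shows the tabs (220,470) and (350,560) just at the bench, so the tilt is about 10°. I'll let it swing a bit more and re-lock the grip.

```bash
python3 -m creep '{"translation":[[0,0,5],[0,0,3],[0,0,0],[0,0,0],[0,0,0],[0,0,0],[0,0,0],[0,0,0]],"spin":[0,0,0,0,0,0,0,0],"gripper":[0,0,0,0,0,0,0,0]}' 3
python3 -m creep '{"translation":[[0,0,0],[0,0,0],[0,0,0],[0,0,0]],"spin":[0,0,0,0],"gripper":[0,0,0,0]}' 20
python3 -m creep '{"translation":[[0,0,-1],[0,0,-1],[0,0,0]],"spin":[0,0,0],"gripper":[0,0,0]}'
```

```text
t: 14.95
eef_pos: [0.5975, 0.013, 0.0341]
ee_rot: [3.142, 0.0, 0.079]
force: [-0.5, -0.1, -1.7]
width: 0.0197
gripper_force: 3.0
t: 15.35
eef_pos: [0.5975, 0.013, 0.0341]
ee_rot: [3.142, -0.0, 0.079]
force: [0.5, 0.3, -1.8]
width: 0.0201
gripper_force: 20.0
t: 15.65
eef_pos: [0.598, 0.0131, 0.0323]
ee_rot: [-3.142, -0.001, 0.079]
force: [2.1, 0.7, 0.6]
width: 0.0198
gripper_force: 20.0
```

```bash
python3 -m creep '{"translation":[[0,0,5],[0,0,20],[0,0,35],[0,0,30],[0,25,0],[0,40,0],[0,45,0],[-2,45,0]],"spin":[0,0,0,0,-0.05,-0.1,-0.1,-0.12],"gripper":[0,0,0,0,0,0,0,0]}'
python3 -m creep '{"translation":[[-3,45,0],[-3,40,0],[-3,25,0],[0,10,0],[0,0,0],[0,0,0]],"spin":[0,0,0,0,0,0],"gripper":[0,0,0,0,0,0]}'
python3 - <<'E'
from h import *
s=get_state();p=s['eef_pos'];b=np.array([.5625,.2953]);d=p[:2]-b;a=-.2908;c,n=np.cos(a),np.sin(a)
box=lambda P:np.round([c*(P[0]-b[0])+n*(P[1]-b[1]),-n*(P[0]-b[0])+c*(P[1]-b[1]),P[2]],4)
print(box(p),s['ee_rot'])
for k in range(2):
  f=cams.grab_frame('scene')
  for l in ['tab_left','tab_right','corner_left','corner_right']:
    r=nets.pinpoint('scene',l)[:1];print(l,[(box(x['centre']),round(x['confidence'],2)) for x in r])
print(get_state()['t'])
q=proj(f,[p])[0];x0,y0=np.maximum((q-40).astype(int),0)
cv2.imwrite('pics/over.png',cv2.resize(f['img'][y0:y0+90,x0-10:x0+80,::-1],(600,600),interpolation=cv2.INTER_CUBIC))
E
```

```text
t: 16.45
eef_pos: [0.5947, 0.169, 0.1222]
ee_rot: [3.141, 0.001, -0.296]
force: [1.7, 0.8, -2.7]
width: 0.0195
gripper_force: 20.0
t: 17.05
eef_pos: [0.586, 0.2871, 0.1218]
ee_rot: [3.141, 0.001, -0.291]
force: [0.0, 0.1, -3.4]
width: 0.0196
gripper_force: 20.0
[ 0.0249 -0.0011  0.1218] [ 3.14050120e+00  8.42723732e-04 -2.90975595e-01]
tab_left [(array([-0.0564,  0.0261,  0.0878]), 0.83)]
tab_right [(array([-0.0595, -0.0314,  0.0906]), 0.88)]
corner_left [(array([0.0711, 0.0421, 0.1125]), 0.9)]
corner_right [(array([ 0.0762, -0.05  ,  0.1155]), 0.66)]
tab_left [(array([-0.0578,  0.026 ,  0.0879]), 0.91)]
tab_right [(array([-0.0613, -0.032 ,  0.0886]), 0.85)]
corner_left [(array([0.0736, 0.0414, 0.112 ]), 0.67)]
corner_right []
17.55
```

View pics/over.png

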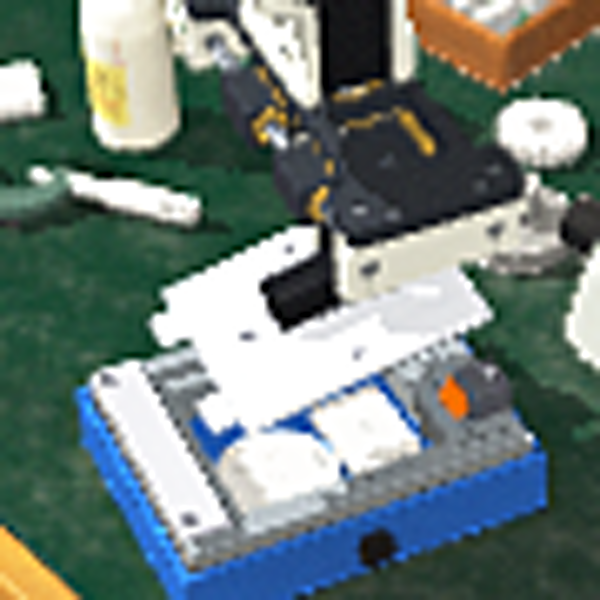

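The crop shows the plate tilted above the nest, tabs (165,325) and (215,415) just inside the bright keeper bar, and the raised end above the catches. The numbers agree. Now I'll descend.

```bash
python3 -m creep '{"translation":[[2.5,1.5,-20],[0,0,-15],[0,0,-7],[0,0,-2],[0,0,0]],"spin":[0,0,0,0,0],"gripper":[0,0,0,0,0]}'
python3 -m creep '{"translation":[[0,0,-1],[0,0,-1],[0,0,0]],"spin":[0,0,0],"gripper":[0,0,0]}'
```

```text
t: 18.05
eef_pos: [0.5889, 0.2894, 0.0779]
ee_rot: [3.141, 0.0, -0.291]
force: [-0.0, 0.5, -1.9]
width: 0.0196
gripper_force: 20.0
t: 18.35
eef_pos: [0.5891, 0.2896, 0.0765]
ee_rot: [-3.141, -0.0, -0.291]
force: [-0.2, 0.1, -3.4]
width: 0.0197
gripper_force: 20.0
```

```bash
python3 -m creep '{"translation":[[0,0,-1],[0,0,-1],[0,0,0]],"spin":[0,0,0],"gripper":[0,0,0]}'
python3 -m creep '{"translation":[[0,0,-1],[0,0,-1],[0,0,0]],"spin":[0,0,0],"gripper":[0,0,0]}'
```

```text
t: 18.65
eef_pos: [0.5889, 0.2895, 0.074]
ee_rot: [3.141, 0.0, -0.291]
force: [0.6, -0.7, -3.3]
width: 0.0197
gripper_force: 20.0
t: 18.95
eef_pos: [0.5891, 0.2895, 0.0721]
ee_rot: [-3.142, -0.0, -0.291]
force: [0.4, -0.7, -1.5]
width: 0.0196
gripper_force: 20.0
```

```bash
python3 -m creep '{"translation":[[-3,0.9,0.5],[-3,0.9,0],[-3,0.9,0],[-1,0.3,0],[0,0,0]],"spin":[0,0,0,0,0],"gripper":[0,0,0,0,0]}'
python3 -m creep '{"translation":[[-1.5,0.45,0],[-1.5,0.45,0],[0,0,0]],"spin":[0,0,0],"gripper":[0,0,0]}'
```

```text
t: 19.45
eef_pos: [0.5787, 0.2926, 0.0727]
ee_rot: [3.142, 0.0, -0.29]
force: [0.2, -0.2, -3.1]
width: 0.0199
gripper_force: 20.0
t: 19.75
eef_pos: [0.5758, 0.2935, 0.0726]
ee_rot: [3.142, 0.0, -0.291]
force: [-0.9, 0.3, -1.6]
width: 0.0196
gripper_force: 20.0
```

```bash
python3 -m creep '{"translation":[[-1,0.3,0],[-1,0.3,0],[0,0,0]],"spin":[0,0,0],"gripper":[0,0,0]}'
python3 - <<'E'
from h import *
for c in ['scene','top']:
  f=cams.grab_frame(c);q=proj(f,[get_state()['eef_pos']])[0];x0,y0=np.maximum((q-45).astype(int),0)
  if c=='scene': o=f['img'][y0:y0+90,x0-5:x0+85,::-1]
  for l in ['tab_left','tab_right','corner_left','corner_right','keeper_end']:
    r=nets.pinpoint(c,l)[:1];print(c,l,[(x['centre'].round(4) if hasattr(x['centre'],'round') else x['centre'],round(x['confidence'],2)) for x in r])
cv2.imwrite('pics/hook.png',cv2.resize(o,(600,600),interpolation=cv2.INTER_CUBIC))
E
```

```text
t: 20.05
eef_pos: [0.5746, 0.2942, 0.0731]
ee_rot: [-3.141, -0.001, -0.29]
force: [3.2, 0.4, -1.6]
width: 0.0196
gripper_force: 20.0
scene tab_left [([0.5016, 0.344, 0.039], 0.72)]
scene tab_right [([0.4849, 0.2895, 0.0422], 0.78)]
scene corner_left [([0.6325, 0.3249, 0.0656], 0.9)]
scene corner_right [([0.6139, 0.2315, 0.0669], 0.89)]
scene keeper_end [([0.4832, 0.3172, 0.037], 0.63)]
top tab_left [([0.5009, 0.3418, 0.0387], 0.85)]
top tab_right [([0.4905, 0.2913, 0.0408], 0.89)]
top corner_left []
top corner_right [([0.6059, 0.2352, 0.0651], 0.79)]
top keeper_end [([0.4795, 0.322, 0.0338], 0.75)]
```

View pics/hook.png

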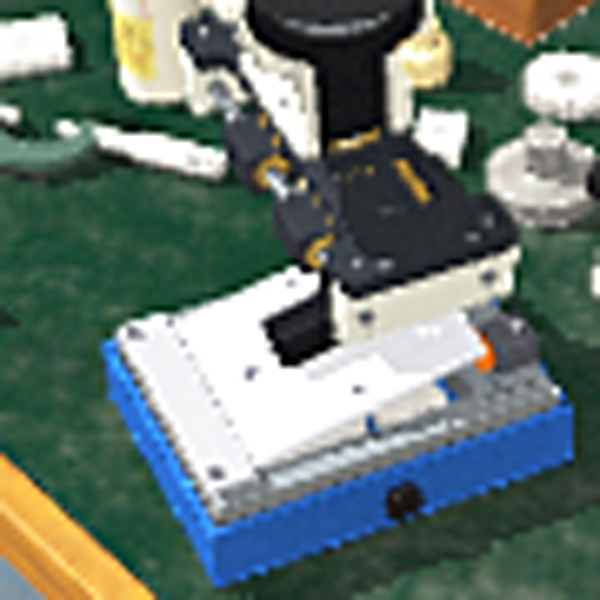

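The crop shows the tabs hidden under the keeper bar (150–240, 330–470) and the far edge just ahead of the orange catch (485,350), and the side force shows light contact with the mouth face. It's hooked. I'll now lower it with a light grip until the edge rests on the ramps.

```bash
python3 -m creep '{"translation":[[0,0,0],[0,0,0],[1.2,-0.4,-3],[1.2,-0.4,-3],[1.2,-0.4,-3],[0.6,-0.2,-2],[0,0,0],[0,0,0]],"spin":[0,0,0,0,0,0,0,0],"gripper":[0,0,0,0,0,0,0,0]}' 3
```

```text
t: 21.45
eef_pos: [0.5778, 0.2927, 0.0613]
ee_rot: [3.141, 0.001, -0.291]
force: [-1.1, 1.7, -0.3]
width: 0.0202
gripper_force: 3.0
```

```bash
python3 -m creep '{"translation":[[0,0,0],[0,0,0],[0,0,0],[0,0,15],[0,0,20],[0,0,0],[0,0,0],[0,0,0]],"spin":[0,0,0,0,0,0,0,0],"gripper":[0.4,0.4,0.4,0.4,0.4,0,0,0]}'
python3 - <<'E'
from h import *
a=-.2908;c,n=np.cos(a),np.sin(a);b=[.5625,.2953]
box=lambda P:np.round([c*(P[0]-b[0])+n*(P[1]-b[1]),-n*(P[0]-b[0])+c*(P[1]-b[1]),P[2]],4)
print(box(get_state()['eef_pos']))
for cam in ['scene','top']:
  f=cams.grab_frame(cam)
  for l in ['tab_left','tab_right','corner_left','corner_right','cover_plate']:
    r=nets.pinpoint(cam,l)[:1];print(cam,l,[(box(x['centre']),round(x['confidence'],2)) for x in r])
E
```

```text
t: 22.25
eef_pos: [0.5777, 0.2922, 0.0959]
ee_rot: [3.141, 0.001, -0.291]
force: [1.1, -0.1, -0.9]
width: 0.0168
gripper_force: 0.0
[0.0154 0.0014 0.0959]
scene tab_left [(array([-0.0712,  0.0287,  0.0419]), 0.82)]
scene tab_right [(array([-0.0713, -0.0298,  0.0404]), 0.93)]
scene corner_left [(array([0.0633, 0.0449, 0.0538]), 0.69)]
scene corner_right [(array([ 0.0622, -0.0468,  0.0558]), 0.65)]
scene cover_plate [(array([ 0.0007, -0.0005,  0.0457]), 0.73)]
top tab_left [(array([-0.0715,  0.0286,  0.0409]), 0.79)]
top tab_right [(array([-0.0655, -0.022 ,  0.0402]), 0.57)]
top corner_left []
top corner_right [(array([ 0.0618, -0.0463,  0.0553]), 0.81)]
top cover_plate [(array([-0.0004,  0.0035,  0.0477]), 0.89)]
```

```bash
python3 -m creep '{"translation":[[13,-4.5,0],[13,-4.5,0],[0.5,-0.5,-15],[0,0,-12],[0,0,-4],[0,0,0]],"spin":[0,0,0,0,0,0],"gripper":[0,0,0,0,0,0]}' 20
python3 -m creep '{"translation":[[0,0,-2],[0,0,-2],[0,0,-1],[0,0,0]],"spin":[0,0,0,0],"gripper":[0,0,0,0]}'
```

```text
t: 23.45
eef_pos: [0.6039, 0.2825, 0.064]
ee_rot: [3.139, 0.002, -0.291]
force: [0.2, -1.3, -0.2]
width: 0.0004
gripper_force: 0.0
t: 23.85
eef_pos: [0.6046, 0.2832, 0.0608]
ee_rot: [-3.141, -0.0, -0.291]
force: [-0.4, 0.7, -0.9]
width: 0.0005
gripper_force: 0.0
```

```bash
python3 -m creep '{"translation":[[0,0,-1],[0,0,-1],[0,0,0]],"spin":[0,0,0],"gripper":[0,0,0]}'
python3 -m creep '{"translation":[[0,0,-1],[0,0,-1],[0,0,0]],"spin":[0,0,0],"gripper":[0,0,0]}'
```

```text
t: 24.15
eef_pos: [0.6049, 0.2833, 0.059]
ee_rot: [-3.141, -0.0, -0.291]
force: [-0.6, 0.9, 2.2]
width: 0.0005
gripper_force: 1.1
t: 24.45
eef_pos: [0.6051, 0.2835, 0.0573]
ee_rot: [-3.141, -0.001, -0.291]
force: [-1.2, 0.8, 5.2]
width: 0.0006
gripper_force: 2.6
```

```bash
python3 -m creep '{"translation":[[0,0,-1],[0,0,-1],[0,0,-1],[0,0,0]],"spin":[0,0,0,0],"gripper":[0,0,0,0]}'
python3 -m creep '{"translation":[[0,0,-1],[0,0,-1],[0,0,-1],[0,0,0]],"spin":[0,0,0,0],"gripper":[0,0,0,0]}'
```

```text
t: 24.85
eef_pos: [0.6051, 0.2835, 0.054]
ee_rot: [-3.141, -0.001, -0.291]
force: [1.4, 0.6, 0.4]
width: 0.0004
gripper_force: 0.8
t: 25.25
eef_pos: [0.6046, 0.283, 0.0503]
ee_rot: [3.141, 0.0, -0.291]
force: [0.7, -0.6, 1.9]
width: 0.0006
gripper_force: 0.7
```

```bash
python3 -m creep '{"translation":[[0,0,-1],[0,0,-1],[0,0,0]],"spin":[0,0,0],"gripper":[0,0,0]}'
python3 -m creep '{"translation":[[0,0,-1],[0,0,-1],[0,0,0]],"spin":[0,0,0],"gripper":[0,0,0]}'
```

```text
t: 25.55
eef_pos: [0.604, 0.2826, 0.0479]
ee_rot: [3.14, 0.001, -0.291]
force: [-0.0, -0.5, -0.0]
width: 0.0007
gripper_force: 0.0
t: 25.85
eef_pos: [0.6044, 0.2829, 0.0463]
ee_rot: [3.141, 0.0, -0.291]
force: [-0.6, -0.1, 0.3]
width: 0.0007
gripper_force: 0.0
```

```bash
python3 -m creep '{"translation":[[0,0,-1],[0,0,-1],[0,0,0]],"spin":[0,0,0],"gripper":[0,0,0]}'
python3 -m creep '{"translation":[[0,0,-1],[0,0,0]],"spin":[0,0],"gripper":[0,0]}'
```

```text
t: 26.15
eef_pos: [0.6047, 0.2831, 0.0455]
ee_rot: [-3.141, -0.0, -0.291]
force: [-3.0, -0.8, 6.9]
width: 0.0001
gripper_force: 3.2
t: 26.35
eef_pos: [0.6048, 0.2832, 0.0454]
ee_rot: [-3.141, -0.001, -0.29]
force: [-5.8, -2.2, 13.1]
width: 0.0008
gripper_force: 6.4
```

```bash
python3 -m creep '{"translation":[[0,0,-1],[0,0,0]],"spin":[0,0],"gripper":[0,0]}'
python3 -m creep '{"translation":[[0,0,10],[0,0,40],[0,0,45],[-20,40,20],[-20,45,0],[-20,45,0],[-20,45,0],[0,0,0]],"spin":[0,0,0,0,0,0,0,0],"gripper":[0,0,0,0,0,0,0,0]}'
python3 - <<'E'
from h import *
a=-.2908;c,n=np.cos(a),np.sin(a);b=[.5625,.2953]
box=lambda P:np.round([c*(P[0]-b[0])+n*(P[1]-b[1]),-n*(P[0]-b[0])+c*(P[1]-b[1]),P[2]],4)
o=[]
for cam in ['scene','top']:
  f=cams.grab_frame(cam);q=proj(f,[[.5625,.2953,.04]])[0];x0,y0=np.maximum((q-36).astype(int),0)
  o.append(cv2.resize(f['img'][y0:y0+72,x0:x0+72,::-1],(400,400),interpolation=cv2.INTER_CUBIC))
  for l in ['corner_left','corner_right','cover_plate','catch_left','catch_right']:
    r=nets.pinpoint(cam,l)[:1];print(cam,l,[(box(x['centre']),round(x['confidence'],2)) for x in r])
cv2.imwrite('pics/fin.png',np.hstack(o))
E
```

```text
t: 26.55
eef_pos: [0.6048, 0.2831, 0.0454]
ee_rot: [-3.141, -0.001, -0.29]
force: [-7.8, -1.7, 19.3]
width: 0.0005
gripper_force: 9.6
t: 27.35
eef_pos: [0.5222, 0.4632, 0.1574]
ee_rot: [-3.14, -0.0, -0.286]
force: [0.7, -0.7, -0.8]
width: 0.0006
gripper_force: 0.0
scene corner_left [(array([0.06  , 0.0479, 0.0361]), 0.89)]
scene corner_right [(array([ 0.0656, -0.0449,  0.0407]), 0.73)]
scene cover_plate [(array([0.0005, 0.0001, 0.0395]), 0.9)]Traceback (most recent call last):
  File "<stdin>", line 9, in <module>
ValueError: it knows: block_box, catch_end, corner_left, corner_right, cover_plate, indenter_case, keeper_end, marker, micrometer, mouth, tab_left, tab_right
```

Run:
```python
from h import *
o=[]
for cam in ['scene','top']:
  f=cams.grab_frame(cam);q=proj(f,[[.5625,.2953,.04]])[0];x0,y0=np.maximum((q-36).astype(int),0)
  o.append(cv2.resize(f['img'][y0:y0+72,x0:x0+72,::-1],(400,400),interpolation=cv2.INTER_CUBIC))
cv2.imwrite('pics/fin.png',np.hstack(o))
```

```text
(no output)
```

View pics/fin.png

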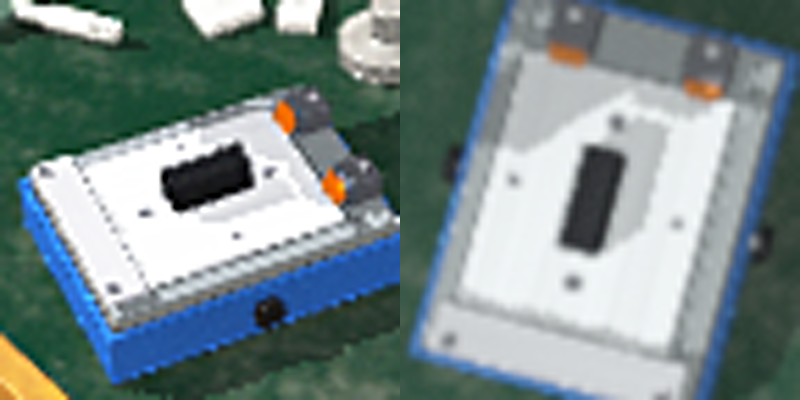

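Both views show the plate flush in the nest, with both orange noses out over its edge: scene (285,115) and (333,187), top (568,55) and (703,88). The tabs are under the bar.

```bash
python3 -c "
from station import arm
print(arm.job_done())"
```

```text
the job is handed in; nothing more can be done
None
```

The cover plate is hooked under the keeper bar and pressed home with no more than about 20 N, both catches show snapped out over it in both camera views, it sits level on its ledge, and the job was handed in at about 28 s.

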